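# Change spent cartridges in a dosing station, clamp them home and bar the clamp

### The arm

A 7-joint arm with a two-finger parallel gripper is mounted at the origin on a cart in front of the work surface, level with it; the furniture and walls round the work are solid. World frame = base frame: x ahead of the robot, y to its left, z up, the work surface at z = 0. Lengths are in mm, angles in rad, forces in N, time in s.
With the tool pointing down it reaches from about 350 to 900 mm from the base axis. Payload 8.1 kg.
Tool frame: the origin (TCP) lies at the very end of the fingers, on their centre line; the grasp point (between the pads) lies 19 mm behind it (r.hold_point_z is the distance from the TCP to the grasp point, in mm); z points along the fingers, y is the line along which they close (so a half turn about z gives the same grasp; the last joint's range is limited). The gripper opens to 85 mm and grips with 20 to 120 N. Pads are 22 mm wide; open, the fingers measure 114 mm over their backs; the gripper's body (76 mm by 85 mm) begins 54 mm behind the grasp point. The pads swing forward as they close: fully open they stand 13 mm farther back than shut.
Start: joints at [1.077, 0.434, 0.025, 1.573, -0.012, 1.134, -0.075], TCP at [238.058, -577.901, 231.323] pointing down, gripper open.
Joint ranges: [-2.62, 2.62], [-0.44, 2.09], [-1.27, 1.32], [0.08, 2.57], [-1.32, 4.46], [0.12, 2], [-2.74, 2.74]. Speed limits (rad/s): [2.22, 2.22, 3.01, 3.01, 3.14, 3.14, 3.14].

### API

Orientations are given as a unit quaternion [x, y, z, w].
In Python, from station import r gives the robot as it stands.
- The arm moves only by the tool move_arm, never from a script. Its argument "series" is a list of rows, each a list of 7 numbers: the shift along the tool's x, y, z in cm, then the turn, a rotation vector about the tool's x, y, z in units of 6 degrees (1.0 is 6 degrees), then the opening, from -1 (shut) to 1 (fully open), so that 0 is half open. In form: [[dx, dy, dz, wx, wy, wz, claw], ...]. A call has 1 to 20 rows; each row shifts and turns the commanded pose from where the row before left it, along the tool's axes as they then stand; what a row does not reach is not made up. A row lasts 1/8 s, in which the tool goes at most 62.5 mm and 10.7 degrees, less where a joint would pass 70% of its speed; a pose out of reach is approached as far as the arm can. A call is refused whole if a number of a shift passes 6.25 or a number of a turn 1, either way. A call with a gripper value outside its range is refused whole. The fingers move at their own pace and stop on an object; "newtons" is the grip in N (left out, the last holds). Time passes only in rows, so rows that do not move let the fingers close. It gives the time, the measured TCP pose, the force, the opening and the grip force at its end, in the units of the state.
- r.sense(): the state, without advancing time (a new reading comes with each control period).
- r.read_camera(name): name is "side" or "top"; returns a dict with "img" (420x560x3 uint8, red, green, blue), "K" (3x3 intrinsics, pixels), "R" (3x3) and "t" (3): a world point X has camera coordinates R X + t. Camera axes: x right, y down, z forward; pixel columns grow to the right and rows downward; lengths in mm; the calibration is good to about 2 mm. A picture is of the moment at which its call begins. There is no depth.
- r.finish_job(): hands the job in; it is judged then, once.
Trained networks look in a picture, given as the dict that the camera call returned (one of the last four; its "shot" number tells which), for a name from the list of things; names that differ only in an ending like _2 or _b are one class to them, and where a whole thing is asked for, a point or a joint stands for the part that bears it (a point fixed in the world has none). Each returns a list of dicts, best first, with "score" (0 to 1); they miss things now and then, are a little off and sometimes report something else, mostly with a low value. They report only what shows in the picture. A call takes as long as a camera call. They do not tell look-alikes from the thing itself.
- r.look_for(label, picture): "box" ([left, top, right, bottom] in pixels, round what is visible of it).
- r.regions_of(label, picture): "pixels" (420x560 bool, what is visible of it) and "box" ([left, top, right, bottom] in pixels, round what is visible of it).
The state is a dict: "clock": time; "qpos": joint angles; "qvel": joint speeds; "effort": joint torques, N m; "eef_pos": TCP position; "tool_rot": TCP orientation; "wrist_force": force on the tool from outside, world axes, zero at the start; "ft_torque": the same for the moment, N m; "grip_width": finger opening in mm; "grip_force": force on a finger pad.
Only numpy, scipy, OpenCV 4.12 (cv2) and the standard library are available. Lean on these libraries where they do the work, as an engineer would, in place of code of your own. Each camera call takes 0.05 s, during which the arm holds its last target. There are 200 camera calls.

### The job

Get the filling station ready: take every spent cartridge (hollow, follower sunk to the bottom) out of the cradles and put it in the steel bowl on the scale, then stand the full cartridges from the bench upright in the free cradles so that all three hold a full one, leaving the full one that is already there in its cradle. Then swing the hinged clamp right down so that it drives all three cartridges fully home, and finally lay the retaining bar, grip block up and centred, across the closed clamp so that it rests in both saddle posts.

Things in the scene. Friction and masses are not known exactly. Their poses are not given: they have to be found in the camera images.
- station: Aluminium dosing station, fixed. Origin on the bench under the middle cradle's centre; x away from the robot to the hinge, y along the row of 3 cradles (60 mm pitch), z up. Saddle posts at x = 0, y = +-135 mm; hinge towers at x = 72, y = +-106, 93 mm high. Gaps between cartridges in the row are only 20 mm: grip them by front and rear face (fingers closing along station x), above the walls.
- bay_0 (a point): Cradle at station y = +60 mm. Point: CENTRE of a cartridge that is fully home (46 mm above the bench). 44 mm wide inside (2 mm play all round); side and rear walls with round tops 42 mm above the bench, front lip 32 mm. On the sprung floor a cartridge stands 8 mm above home until the clamp presses it down (3 N each).
- bay_1 (a point): Cradle in the middle, station y = 0. Point: CENTRE of a cartridge that is fully home (46 mm above the bench). 44 mm wide inside (2 mm play all round); side and rear walls with round tops 42 mm above the bench, front lip 32 mm. On the sprung floor a cartridge stands 8 mm above home until the clamp presses it down (3 N each).
- bay_2 (a point): Cradle at station y = -60 mm. Point: CENTRE of a cartridge that is fully home (46 mm above the bench). 44 mm wide inside (2 mm play all round); side and rear walls with round tops 42 mm above the bench, front lip 32 mm. On the sprung floor a cartridge stands 8 mm above home until the clamp presses it down (3 N each).
- clamp (a joint): Hinged steel clamp of the station, rad: 0 = fully shut (pressing all cartridges home), 1.6 to 1.78 at the start = standing open behind the row (end stop 1.8). Stiff hinge, stays where it is left; about 5 to 10 N down at the handle shuts it.
- clamp_handle (a point): Centre of the clamp's handle bar: round black bar, 14 mm diameter, 196 mm long along station y, 147 mm from the hinge axis, free all round. Shut it lies at station x = -75, z = 85 mm; open it leans back above and behind the hinge.
- clamp_hinge (a point): A point on the clamp's hinge axis, which runs along station y, at station x = 72, y = 0, z = 82 mm. The presser plate of the clamp (32 mm wide, 186 mm long) lies over the row, top at z = 88 mm, when shut.
- saddle_mid (a point): Point half-way between the two saddles, at the height of their floors (108 mm above the bench, 20 mm over the shut clamp's plate). Each saddle is a U notch, open along station y, 26 mm wide and 24 mm long, its prongs 15 mm high with round tips.
- full_kept_mid (a point): square white plastic cartridge, 40 x 40 mm, 64 mm tall, standing upright; FULL: its follower plate (piston) closes the top almost flush with the rim. The point is its centre, half-way up; z is up along the cartridge, x and y square to its faces (any quarter turn is equivalent). This one is already in one of the three cradles and stays there.
- full_a_mid (a point): square white plastic cartridge, 40 x 40 mm, 64 mm tall, standing upright; FULL: its follower plate (piston) closes the top almost flush with the rim. The point is its centre, half-way up; z is up along the cartridge, x and y square to its faces (any quarter turn is equivalent). Starts on the bench to the left of the scale.
- full_b_mid (a point): square white plastic cartridge, 40 x 40 mm, 64 mm tall, standing upright; FULL: its follower plate (piston) closes the top almost flush with the rim. The point is its centre, half-way up; z is up along the cartridge, x and y square to its faces (any quarter turn is equivalent). Starts on the bench to the left of the scale.
- spent_a_mid (a point): square white plastic cartridge, 40 x 40 mm, 64 mm tall, standing upright; SPENT: its follower plate has sunk to the bottom, so it is an open hollow cup, 3 mm walls. Point and axes as for the full ones. Starts in one of the three cradles; may be absent (then that cradle is empty).
- spent_b_mid (a point): square white plastic cartridge, 40 x 40 mm, 64 mm tall, standing upright; SPENT: its follower plate has sunk to the bottom, so it is an open hollow cup, 3 mm walls. Point and axes as for the full ones. Starts in one of the three cradles; may be absent (then that cradle is empty).
- bowl_in (a point): Steel mixing bowl, 238 mm across the rim, 102 mm high, fixed on the pan of the scale. The point lies on its axis 20 mm above its underside; the rim is 82 mm above the point.
- bar_grip (a point): Retaining bar: steel, 320 x 20 x 14 mm, lying on the bench to the left of the scale, with a black grip block 16 mm wide (x), 40 mm long (y) and 24 mm high on the middle of its top. The point is the centre of the grip block, 26 mm above the bar's underside; y runs along the bar, z up. Weight 0.22 kg.
Mind the look-alikes: they are no part of the job. What is shaped like the part that bears spent_b_mid but yellow is not meant. Leave any green look-alike of the part that bears spent_a_mid alone.

How it is judged (in metres and radians):
On the way, in this order (a step that is already met when the one before it is completed fails the run):
1. with the clamp still open, all three full cartridges stand in the cradles ((distance between full_kept_mid and bay_0 below 0.012 m or distance between full_kept_mid and bay_1 below 0.012 m or distance between full_kept_mid and bay_2 below 0.012 m) and angle between each of full_kept_mid, full_a_mid, full_b_mid's own z axis and vertical below 0.1 rad and (distance between full_a_mid and bay_0 below 0.012 m or distance between full_a_mid and bay_1 below 0.012 m or distance between full_a_mid and bay_2 below 0.012 m) and (distance between full_b_mid and bay_0 below 0.012 m or distance between full_b_mid and bay_1 below 0.012 m or distance between full_b_mid and bay_2 below 0.012 m) and value of joint clamp above 0.6 rad), for 0.2 s.
2. the clamp is shut and all three full cartridges are home ((distance between full_kept_mid and bay_0 below 0.006 m or distance between full_kept_mid and bay_1 below 0.006 m or distance between full_kept_mid and bay_2 below 0.006 m) and angle between each of full_kept_mid, full_a_mid, full_b_mid's own z axis and vertical below 0.1 rad and (distance between full_a_mid and bay_0 below 0.006 m or distance between full_a_mid and bay_1 below 0.006 m or distance between full_a_mid and bay_2 below 0.006 m) and (distance between full_b_mid and bay_0 below 0.006 m or distance between full_b_mid and bay_1 below 0.006 m or distance between full_b_mid and bay_2 below 0.006 m) and value of joint clamp below 0.04 rad), for 0.2 s.
3. the bar rests in both saddles (x of bar_grip in the frame of station between -0.008 and 0.008 m and y of bar_grip in the frame of station between -0.02 and 0.02 m and z of bar_grip in the frame of station between 0.129 and 0.139 m and angle between the y axis of station and the y axis of bar_grip, either way round below 0.07 rad and angle between bar_grip's own z axis and vertical below 0.07 rad), for 0.2 s.
At the end, for the whole second after the job is handed in: Each full cartridge upright in a cradle within 6 mm of home; clamp under 0.04 rad; every spent cartridge in the bowl (within 100 mm of its axis, below the rim); bar at rest in both saddles, grip up (8 mm across, 20 mm along, 5 mm in height, 0.07 rad) (all of step 2 and all of step 3 and horizontal distance between each of spent_a_mid, spent_b_mid and bowl_in below 0.1 m and height (world z) of spent_a_mid between 0.05 and 0.15 m and height (world z) of spent_b_mid between 0.05 and 0.15 m and linear speed of bar below 0.02 m/s); the robot touches nothing.
It fails at once if the full cartridge that was already in its cradle is lifted out (height (world z) of full_kept_mid above 0.085 m).
Of spent_a, spent_b only 1 to 2 are there at a start; the rules pass over those that are not, and their reading is None.
At some moment in a run one of bar may be knocked a few centimetres aside while the robot is not near it.
Once in a run the grip may slacken for a moment while it holds something.
It also fails if it takes over 208 s, if anything falls off the work surface, if the arm or the gripper's body presses on something with over 40 N, if the wrist force passes 120 N, or if a joint passes its speed limit or range.

## Working session

There is one attempt and no reset: what is moved stays moved. The work goes in short steps, Python scripts to look and compute and a tool call to move; the robot and the scene stay as the last step left them, time stands still between calls to the robot, and variables do not carry over. Pictures are saved under pics/ and viewed, at most 14 in all, crops included, and the job is handed in when it is done.

Besides the shell and the picture viewer there is one more tool, called after "Call:" by a JSON object that holds its "name" and its "arguments", one argument or row to a line. move_arm: Moves the arm, as the interface text tells. Its arguments: {"type":"object","properties":{"series":{"type":"array"},"newtons":{"type":"number"}},"required":["series"]}

```bash
mkdir -p pics && ls && python3 - <<'E'
from station import r
import cv2,numpy as np
print(r.sense())
for n in ("side","top"):
    p=r.read_camera(n); cv2.imwrite(f"pics/{n}0.png",p["img"][:,:,::-1])
    print(n,p["K"].tolist(),np.round(p["R"],4).tolist(),np.round(p["t"],1).tolist())
    for l in ("station","clamp_handle","full_kept_mid","spent_a_mid","bowl_in","bar_grip"):
        try:
            for d in r.look_for(l,p): print(l,round(d["score"],2),np.round(d["box"],0).tolist())
        except Exception as e: print(l,e)
E
```

```text
pics
{'clock': 0.0, 'qpos': array([ 1.07741833,  0.4351933 ,  0.02496434,  1.57412196, -0.01165212,
        1.134025  , -0.07509385]), 'qvel': array([ 0.00053696, -0.00050292,  0.00078646,  0.00044924, -0.00296298,
        0.00143641, -0.00187745]), 'effort': array([-4.48639294e-04, -6.70474863e+01,  1.02486178e+00, -3.16211772e+01,
        1.55970856e-02,  1.26040319e-02, -5.03899855e-06]), 'eef_pos': array([ 237.83208585, -577.40748817,  230.53469451]), 'tool_rot': array([ 9.80979493e-01,  1.94109743e-01, -2.01257811e-04, -7.75687604e-04]), 'wrist_force': array([ 0.30370429, -0.11435396, -0.43468601]), 'ft_torque': array([-0.01270117,  0.01073877,  0.03986134]), 'grip_force': 0.0, 'grip_width': 85.28255277865742}
side [[413.1433468472625, 0.0, 277.1951059992064], [0.0, 413.1433468472625, 209.74268026443644], [0.0, 0.0, 1.0]] [[0.9831, -0.1832, -0.0036], [-0.0789, -0.4057, -0.9106], [0.1654, 0.8954, -0.4133]] [-537.1, 115.6, 1390.6]
station 0.93 [243.0, 188.0, 306.0, 304.0]
clamp_handle 0.83 [293.0, 190.0, 306.0, 264.0]
full_kept_mid 0.53 [260.0, 253.0, 280.0, 275.0]
spent_a_mid 0.7 [267.0, 232.0, 282.0, 250.0]
spent_a_mid 0.68 [352.0, 260.0, 376.0, 289.0]
bowl_in 0.8 [236.0, 177.0, 302.0, 219.0]
bar_grip 0.44 [216.0, 185.0, 224.0, 217.0]
top [[390.42429601955007, 0.0, 281.6638883764862], [0.0, 390.42429601955007, 208.44147485042058], [0.0, 0.0, 1.0]] [[0.0566, -0.9984, 0.0013], [-0.9781, -0.0557, -0.2003], [0.2001, 0.0101, -0.9797]] [-91.1, 518.6, 1098.1]
station 0.74 [294.0, 171.0, 409.0, 263.0]
clamp_handle 0.8 [325.0, 171.0, 410.0, 220.0]
full_kept_mid 0.77 [356.0, 222.0, 379.0, 246.0]
spent_a_mid 0.88 [379.0, 145.0, 404.0, 166.0]
spent_a_mid 0.7 [322.0, 213.0, 339.0, 228.0]
spent_a_mid 0.45 [328.0, 172.0, 408.0, 217.0]
bowl_in 0.92 [201.0, 158.0, 291.0, 242.0]
bar_grip 0.97 [101.0, 258.0, 212.0, 266.0]
```

View pics/top0.png

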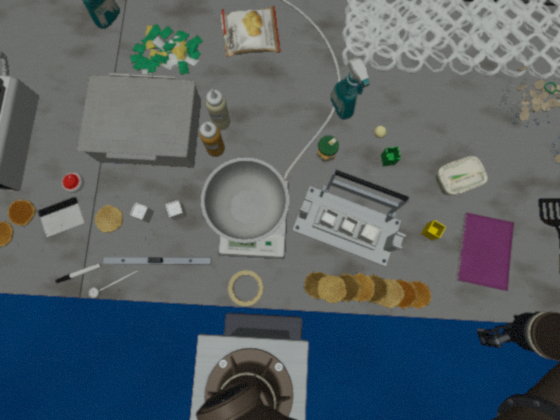

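View pics/side0.png

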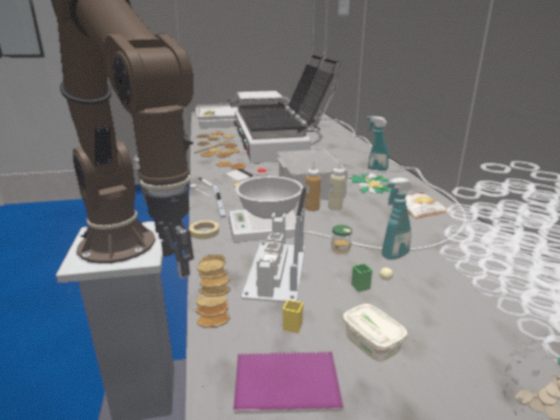

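The top view shows the station at about (350,225) with three cartridges at (330,217), (349,225) and (369,234). The open clamp is at (368,190), the bowl at (245,198), two bench cartridges at (141,211) and (175,208), and the bar at (157,261). Yellow and green decoys are at (435,229) and (391,155). Next I zoom in.

```bash
python3 - <<'E'
import cv2,numpy as np
a=cv2.imread("pics/top0.png"); 
x=cv2.resize(a[165:270,285:415],None,fx=6,fy=6,interpolation=cv2.INTER_CUBIC)[:600]
cv2.imwrite("pics/c1.png",x)
y=cv2.resize(a[190:280,95:225],None,fx=6,fy=6,interpolation=cv2.INTER_CUBIC); cv2.imwrite("pics/c2.png",y)
E
```

```text
(no output)
```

View pics/c1.png

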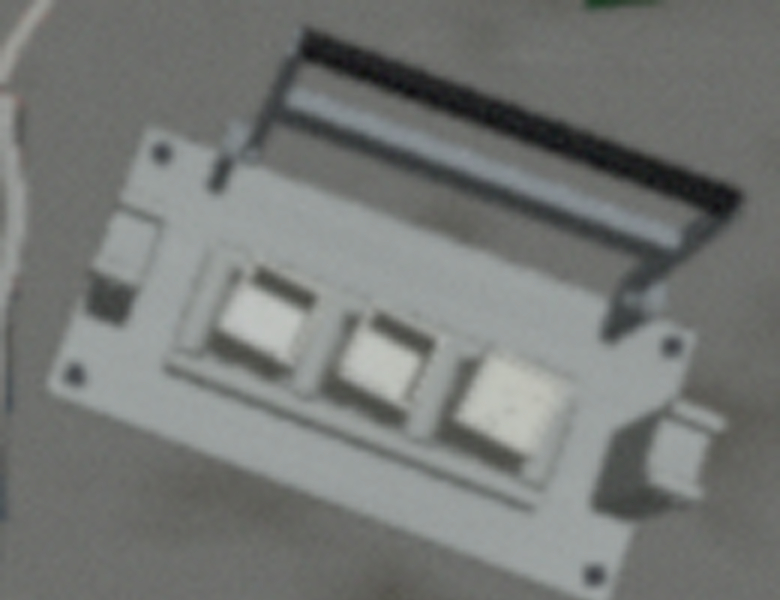

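View pics/c2.png

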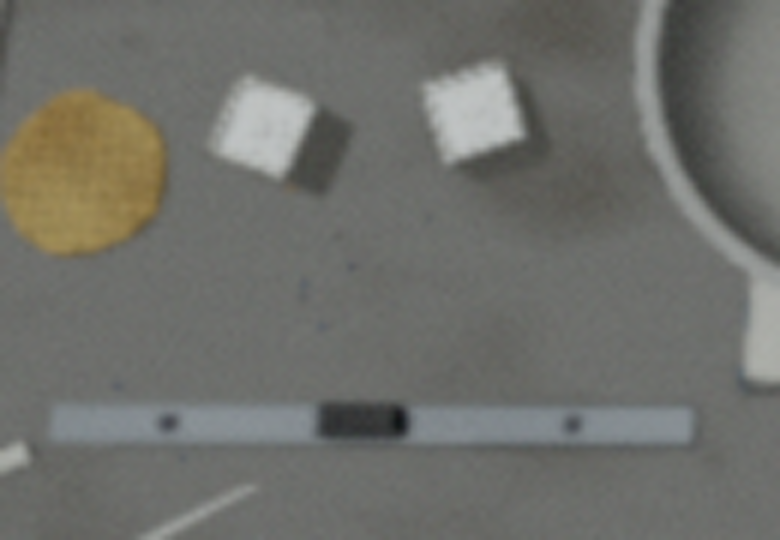

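The right cradle holds a full cartridge, with its top at crop (510,400). The left two, at (265,320) and (385,365), show recessed white squares that could be hollow cups or empty cradles. The side view should tell which.

```bash
python3 - <<'E'
import cv2,numpy as np
a=cv2.imread("pics/side0.png"); 
x=cv2.resize(a[205:305,235:325],None,fx=6,fy=6,interpolation=cv2.INTER_CUBIC)
cv2.imwrite("pics/c3.png",x)
E
cat > h.py <<'E'
import numpy as np,cv2
def ray(p,u,v):
    d=p["R"].T@np.linalg.inv(p["K"])@[u,v,1.]; c=-p["R"].T@p["t"]; return c,d
def at(p,u,v,z):
    c,d=ray(p,u,v); return c+d*(z-c[2])/d[2]
def pix(p,X):
    q=p["K"]@(p["R"]@np.asarray(X,float)+p["t"]); return q[:2]/q[2]
E
python3 - <<'E'
from station import r
from h import *
p=r.read_camera("top")
c1=lambda x,y:(285+(x-2.5)/6,165+(y-2.5)/6)
c2=lambda x,y:(95+(x-2.5)/6,190+(y-2.5)/6)
print("cam",-p["R"].T@p["t"])
for n,(x,y),z in [("screwTL",(162,153),4),("screwBL",(75,375),4),("screwTR",(671,346),4),("screwBR",(595,575),4),
  ("handL",(305,45),225),("handR",(735,200),225),
  ("bayR top",(510,400),86),("bayM",(385,365),30),("bayL",(265,320),30)]:
    print(n,np.round(at(p,*c1(x,y),z),1))
for n,(x,y),z in [("barL",(50,424),7),("barR",(693,426),7),("gripblk",(360,420),38)]: print(n,np.round(at(p,*c2(x,y),z),1))
for l in ("full_a_mid","bar_grip","bowl_in","station"):
    for d in r.regions_of(l,p):
        m=d["pixels"].astype(np.uint8); rc=cv2.minAreaRect(cv2.findNonZero(m))
        z={"f":64,"b":7,"s":4}[l[0]]
        if l=="bowl_in": z=130
        b=cv2.boxPoints(rc); W=[at(p,u,v,z) for u,v in b]
        e=W[1]-W[0]; f=W[2]-W[1]
        print(l,round(d["score"],2),np.round(rc[0],1),"W",np.round(np.mean(W,0)[:2],1),"sides",np.round([np.hypot(*e[:2]),np.hypot(*f[:2])],0),"ang",round(np.arctan2(e[1],e[0]),3))
E
```

```text
cam [ 292.75743625  -73.12385648 1179.81778956]
screwTL [ 596.2 -150.5    4. ]
screwBL [ 477.7 -111.2    4. ]
screwTR [ 509.8 -413.2    4. ]
screwBR [ 391.7 -375.1    4. ]
handL [ 589.8 -194.5  225. ]
handR [ 532.6 -376.2  225. ]
bayR top [ 464.5 -313.7   86. ]
bayM [ 487.4 -263.8   30. ]
bayL [ 506.7 -203.6   30. ]
barL [344.4 462.4   7. ]
barR [361.6 143.2   7. ]
gripblk [353.5 298.7  38. ]
full_a_mid 0.74 [354.9 214.8] W [ 516.3 -274.6] sides [226. 319.] ang -0.314
full_a_mid 0.52 [141.5 212.5] W [485.5 344.9] sides [41. 63.] ang -0.248
bar_grip 0.94 [156.5 259.7] W [355.  303.1] sides [ 23. 320.] ang 0.138
bar_grip 0.29 [348.5 225.5] W [ 491.1 -266.9] sides [54. 47.] ang -0.426
bowl_in 0.6 [244.5 200. ] W [527.6  41.5] sides [245. 238.] ang -1.514
station 0.77 [354.6 215.3] W [ 526.7 -284.3] sides [234. 332.] ang -0.305
station 0.3 [157. 261.] W [351.5 302.1] sides [323.  24.] ang -1.514
```

View pics/c3.png

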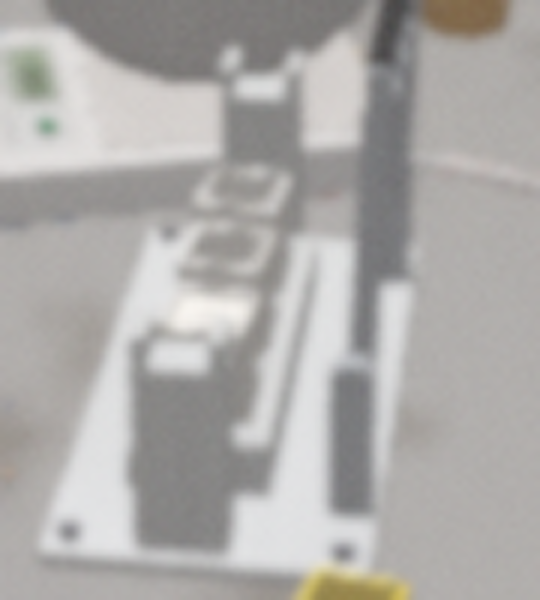

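The side crop settles it: the two far cradles (crop (240,190) and (230,245)) hold hollow spent cups. The near one (210,310) is full and is the kept cartridge, in bay_2. The station yaw is about -0.317. First I turn the tool to the station heading.

Call:
{"name": "move_arm", "arguments": {
  "series": [
    [0,0,0,0,0,-0.92,1],
    [0,0,0,0,0,-0.92,1],
    [0,0,0,0,0,-0.92,1],
    [0,0,0,0,0,-0.92,1],
    [0,0,0,0,0,-0.92,1],
    [0,0,0,0,0,-0.92,1],
    [0,0,0,0,0,-0.92,1],
    [0,0,0,0,0,-0.92,1],
    [0,0,0,0,0,-0.89,1],
    [3,0,0,0,0,0,1],
    [3,0,0,0,0,0,1],
    [3,0,0,0,0,0,1],
    [0,0,0,0,0,0,1]
  ]
}}

```text
clock: 2.58
eef_pos: [267.3, -490.4, 231.7]
tool_rot: [0.809, 0.588, 0.0, 0.0]
wrist_force: [0.8, -0.8, -0.2]
grip_width: 85.7
grip_force: 0.0
```

```bash
cat >> h.py <<'E'
def st(r,S=None):
    from scipy.spatial.transform import Rotation as Ro
    s=r.sense(); R=Ro.from_quat(s["tool_rot"]).as_matrix()
    print("t",round(s["clock"],2),"tcp",np.round(s["eef_pos"],1),"psi",round(np.arctan2(R[1,0],R[0,0]),4),"tilt",np.round(R[:2,2],3),"w",round(s["grip_width"],1),"gf",round(s["grip_force"],1),"F",np.round(s["wrist_force"],1),"j7",round(s["qpos"][6],2))
    return s
def tops(img,p,z,lo=235,roi=None):
    pass
E
python3 - <<'E'
from station import r
from h import *
from scipy.optimize import least_squares
st(r)
P=[r.read_camera("top") for _ in range(4)]; p=P[0]
a=np.mean([q["img"].astype(float) for q in P],0); np.save("top.npy",a)
g=cv2.GaussianBlur(a.mean(2).astype(np.float32),(0,0),0.7)
def bil(u,v): return cv2.remap(g,np.float32(u).reshape(-1,1),np.float32(v).reshape(-1,1),cv2.INTER_LINEAR).ravel()
def fit(c,th,z,h=20):
    # maximise (inside-outside) contrast across the 4 edges of the top square
    s=np.linspace(-.8,.8,25)*h
    def sq(q,k):
        o=[]
        for e in range(4):
            A=q[2]+e*np.pi/2; n=np.array([np.cos(A),np.sin(A)]); t=np.array([-n[1],n[0]])
            X=np.array(q[:2])+n*k+s[:,None]*t
            o+=[pix(p,[*x,z]) for x in X]
        o=np.array(o); return bil(o[:,0],o[:,1]).reshape(4,-1).mean(1)
    from scipy.optimize import minimize
    f=lambda q:-np.sum(sq(q,h-2.5)-sq(q,h+2.5))
    best=min((minimize(f,[c[0]+i,c[1]+j,th],method="Nelder-Mead",options=dict(initial_simplex=[[c[0]+i,c[1]+j,th],[c[0]+i+3,c[1]+j,th],[c[0]+i,c[1]+j+3,th],[c[0]+i,c[1]+j,th+.1]])) for i in(-4,0,4) for j in(-4,0,4)),key=lambda m:m.fun)
    return np.round(best.x,3),round(best.fun,1),np.round(sq(best.x,h-2.5)-sq(best.x,h+2.5),0)
print("kept",fit((464,-314),-.317,86))
c2=lambda x,y:(95+(x-2.5)/6,190+(y-2.5)/6)
for n,x,y,th in (("L",262,128,-.4),("R",473,112,.3)): print(n,fit(at(p,*c2(x,y),64)[:2],th,64))
E
```

```text
t 2.58 tcp [ 267.3 -490.4  231.7] psi 1.2578 tilt [0.001 0.   ] w 85.7 gf 0.0 F [ 0.8 -0.8 -0.2] j7 0.59
kept (array([ 4.63377e+02, -3.14397e+02, -4.33000e-01]), np.float64(-131.4), array([15., 44., 57., 15.], dtype=float32))
L (array([ 4.90530e+02,  3.54601e+02, -3.01000e-01]), np.float64(-171.0), array([39., 29., 43., 60.], dtype=float32))
R (array([5.03549e+02, 2.53437e+02, 3.87000e-01]), np.float64(-195.3), array([39., 39., 58., 59.], dtype=float32))
```

Call:
{"name": "move_arm", "arguments": {
  "series": [
    [4.1,1.9,0.5,0,0,0,0.7],
    [4.1,1.9,0.5,0,0,0,0.7],
    [4.1,1.9,0.5,0,0,0,0.7],
    [4.1,1.9,0.5,0,0,0,0.7],
    [4.1,1.9,0.5,0,0,0,0.7],
    [4.1,1.9,0.5,0,0,0,0.7],
    [4.1,1.9,0.5,0,0,0,0.7],
    [0,0,3,0,0,0,0.7],
    [0,0,3,0,0,0,0.7],
    [0,0,1.5,0,0,0,0.7],
    [0,0,0,0,0,0,0.7],
    [0,0,0,0,0,0,0.7]
  ],
  "newtons": 25
}}

```text
clock: 4.28
eef_pos: [482.3, -261.5, 122.3]
tool_rot: [0.81, 0.587, 0.0, 0.001]
wrist_force: [0.4, -0.1, 0.2]
grip_width: 72.5
grip_force: 0.0
```

```bash
python3 - <<'E'
from station import r
from h import *
st(r)
P=[r.read_camera("side") for _ in range(3)];p=P[0]
a=np.mean([q["img"].astype(float) for q in P],0)
O=np.array([482.2,-258]);ps=1.254;ex=np.array([np.sin(ps),-np.cos(ps)]);ey=np.array([np.cos(ps),np.sin(ps)])
f=7;u0,v0=235,205
x=cv2.resize(a[205:290,235:325],None,fx=f,fy=f,interpolation=cv2.INTER_CUBIC).clip(0,255)[:,:,::-1].astype(np.uint8).copy()
def line(pts,c):
    q=np.array([(pix(p,[*(O+X*ex+Y*ey),Z])-[u0,v0]+.5)*f for X,Y,Z in pts]); cv2.polylines(x,[np.int32(q*16)],True,c,1,cv2.LINE_AA,4)
for y in(60,0,-60): line([(20,y+20,86),(20,y-20,86),(-20,y-20,86),(-20,y+20,86)],(0,0,255))
for y in(135,-135): line([(-13,y-12,108),(13,y-12,108),(13,y+12,108),(-13,y+12,108)],(0,255,0))
cv2.imwrite("pics/c4.png",x)
E
```

```text
t 4.28 tcp [ 482.3 -261.5  122.3] psi 1.2541 tilt [ 0.001 -0.001] w 72.5 gf 0.0 F [ 0.4 -0.1  0.2] j7 -0.08
```

View pics/c4.png

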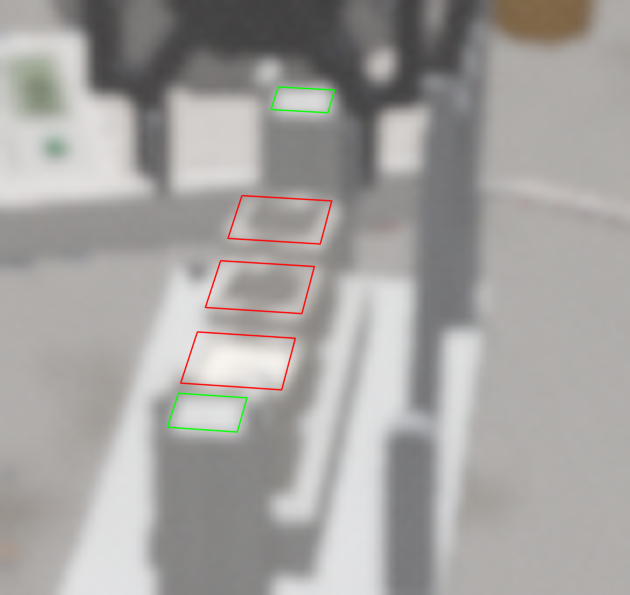

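The overlay matches: the red cartridge tops at (280,220), (260,287) and (238,361) and the green saddles at (303,100) and (207,412) all sit on the parts. The station pose is O=(482.2,-258) with tool psi 1.254. Now I descend on bay_1 and grip the cup.

Call:
{"name": "move_arm", "arguments": {
  "series": [
    [0.33,0,2,0,0,0,0.6],
    [0,0,2.5,0,0,0,0.6],
    [0,0,2.5,0,0,0,0.6],
    [0,0,0,0,0,0,0.2],
    [0,0,0,0,0,0,-0.5],
    [0,0,0,0,0,0,-0.5],
    [0,0,0,0,0,0,-0.5],
    [0,0,0,0,0,0,-0.5]
  ],
  "newtons": 35
}}

```text
clock: 5.42
eef_pos: [483.2, -258.1, 51.9]
tool_rot: [0.81, 0.587, 0.0, 0.001]
wrist_force: [1.3, 0.1, 0.6]
grip_width: 39.7
grip_force: 39.2
```

```bash
python3 -c "
from station import r
from h import *
st(r)"
```

```text
t 5.42 tcp [ 483.2 -258.1   51.9] psi 1.2545 tilt [ 0.001 -0.001] w 39.7 gf 39.2 F [1.3 0.1 0.6] j7 -0.13
```

Call:
{"name": "move_arm", "arguments": {
  "series": [
    [0,0,-1.5,0,0,0,-0.5],
    [0,0,-3,0,0,0,-0.5],
    [0,0,-3,0,0,0,-0.5],
    [0,0,-3.5,0,0,0,-0.5],
    [0,0,-3.5,0,0,0,-0.5],
    [0,0,-3,0,0,0,-0.5],
    [3.75,-0.75,0,0,0,0,-0.5],
    [3.75,-0.75,0,0,0,0,-0.5],
    [3.75,-0.75,0,0,0,0,-0.5],
    [3.75,-0.75,0,0,0,0,-0.5],
    [3.75,-0.75,0,0,0,0,-0.5],
    [3.75,-0.75,0,0,0,0,-0.5],
    [3.75,-0.75,0,0,0,0,-0.5],
    [0,0,0,0,0,0,-0.5],
    [0,0,0,0,0,0,-0.5]
  ]
}}

```text
clock: 7.3
eef_pos: [514.1, 7.5, 226.8]
tool_rot: [0.81, 0.587, -0.0, 0.0]
wrist_force: [-0.3, 0.1, -0.8]
grip_width: 40.1
grip_force: 39.3
```

```bash
python3 - <<'E'
from station import r
from h import *
st(r)
p=r.read_camera("side"); a=p["img"][:,:,::-1]
cv2.imwrite("pics/c5.png",cv2.resize(a[150:310,190:340],None,fx=3.7,fy=3.7,interpolation=cv2.INTER_CUBIC))
q=r.read_camera("top")
for n,k in(("side",p),("top",q)):
    for d in r.look_for("bowl_in",k): print(n,round(d["score"],2),np.round(d["box"]))
E
```

```text
t 7.3 tcp [514.1   7.5 226.8] psi 1.2548 tilt [-0.    -0.001] w 40.1 gf 39.3 F [-0.3  0.1 -0.8] j7 -0.58
side 0.63 [235. 178. 300. 216.]
top 0.78 [202. 174. 290. 231.]
top 0.63 [127. 201. 153. 223.]
```

View pics/c5.png

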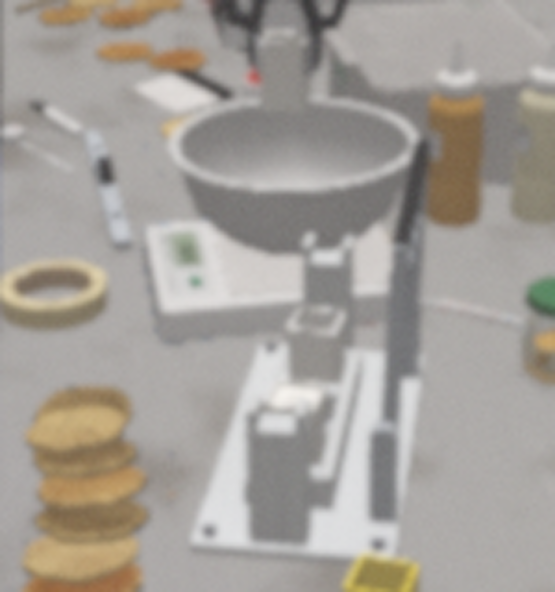

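Call:
{"name": "move_arm", "arguments": {
  "series": [
    [0,0,3,0,0,0,-0.5],
    [0,0,3,0,0,0,-0.5],
    [0,0,3,0,0,0,-0.5],
    [0,0,2,0,0,0,-0.5],
    [0,0,1,0,0,0,-0.5],
    [0,0,0,0,0,0,-0.5]
  ]
}}

```text
clock: 8.25
eef_pos: [514.2, 7.6, 106.1]
tool_rot: [0.81, 0.587, -0.0, -0.0]
wrist_force: [-0.2, -0.5, 0.2]
grip_width: 40.0
grip_force: 39.3
```

```bash
python3 - <<'E'
from station import r
from h import *
st(r)
p=r.read_camera("side");q=r.read_camera("top")
A=[];b=[]
for k,u,v in((p,269.5,189.7),(q,245,200)):
    c,d=ray(k,u,v); d/=np.linalg.norm(d); M=np.eye(3)-np.outer(d,d); A.append(M);b.append(M@c)
print(np.linalg.solve(sum(A),sum(b)))
E
```

```text
t 8.25 tcp [514.2   7.6 106.1] psi 1.2541 tilt [-0.001 -0.   ] w 40.0 gf 39.3 F [-0.2 -0.5  0.2] j7 -0.67
[524.6148446   38.60791278 141.18619764]
```

Call:
{"name": "move_arm", "arguments": {
  "series": [
    [0,0,1.5,0,0,0,-0.5],
    [0,0,1,0,0,0,-0.5],
    [0,0,0,0,0,0,0.2],
    [0,0,0,0,0,0,0.4],
    [0,0,-2,0,0,0,0.5],
    [0,0,-3,0,0,0,0.5],
    [0,0,-4,0,0,0,0.6],
    [-3,0.8,-3,0,0,0,0.6],
    [-3.4,0.9,0,0,0,0,0.6],
    [-3.4,0.9,0,0,0,0,0.6],
    [-3.4,0.9,0,0,0,0,0.6],
    [-3.4,0.9,0,0,0,0,0.6],
    [-3.4,0.9,1,0,0,0,0.6],
    [0,0,3,0,0,0,0.6],
    [0,0,3,0,0,0,0.6],
    [0,0,0,0,0,0,0.6]
  ]
}}

```text
clock: 10.35
eef_pos: [500.6, -198.5, 129.5]
tool_rot: [0.81, 0.587, -0.001, -0.002]
wrist_force: [0.2, -0.2, -0.1]
grip_width: 68.2
grip_force: 0.0
```

```bash
cat >> h.py <<'E'
O=np.array([482.2,-258.]);PS=1.254
EX=np.array([np.sin(PS),-np.cos(PS)]);EY=np.array([np.cos(PS),np.sin(PS)])
def to(s,X,Y,Z,psi=None):
    from scipy.spatial.transform import Rotation as Ro
    R=Ro.from_quat(s["tool_rot"]).as_matrix(); d=np.array([X,Y,Z])-s["eef_pos"]
    print("shift cm (tool)",np.round(R.T@d/10,2)); 
    if psi is not None: print("wz units",np.round(-np.degrees((psi-np.arctan2(R[1,0],R[0,0])+np.pi)%(2*np.pi)-np.pi)/6 if False else -np.degrees(((psi-np.arctan2(R[1,0],R[0,0])+np.pi)%(2*np.pi))-np.pi)/6,2))
E
python3 - <<'E'
from station import r
from h import *
s=st(r); to(s,*(O+60*EY),52,PS)
E
```

```text
t 10.35 tcp [ 500.6 -198.5  129.5] psi 1.2542 tilt [-0.005  0.001] w 68.2 gf 0.0 F [ 0.2 -0.2 -0.1] j7 -0.22
shift cm (tool) [-0.23  0.14  7.75]
wz units 0.0
```

Call:
{"name": "move_arm", "arguments": {
  "series": [
    [-0.23,0.1,2,0,0,0,0.6],
    [0,0,2.5,0,0,0,0.6],
    [0,0,2.5,0,0,0,0.6],
    [0,0,0.75,0,0,0,0.6],
    [0,0,0,0,0,0,0],
    [0,0,0,0,0,0,-0.5],
    [0,0,0,0,0,0,-0.5],
    [0,0,0,0,0,0,-0.5]
  ]
}}

```text
clock: 11.35
eef_pos: [503.5, -201.2, 54.5]
tool_rot: [0.81, 0.587, 0.0, 0.001]
wrist_force: [1.3, 0.4, 0.7]
grip_width: 40.8
grip_force: 35.7
```

Call:
{"name": "move_arm", "arguments": {
  "series": [
    [0,0,-1.5,0,0,0,-0.5],
    [0,0,-3,0,0,0,-0.5],
    [0,0,-3,0,0,0,-0.5],
    [0,0,-3.5,0,0,0,-0.5],
    [0,0,-3.5,0,0,0,-0.5],
    [0,0,-3,0,0,0,-0.5],
    [3.8,-0.75,0,0,0,0,-0.5],
    [3.8,-0.75,0,0,0,0,-0.5],
    [3.8,-0.75,0,0,0,0,-0.5],
    [3.8,-0.75,0,0,0,0,-0.5],
    [3.8,-0.75,0,0,0,0,-0.5],
    [3.8,-0.75,0,0,0,0,-0.5],
    [3.7,-0.7,0,0,0,0,-0.5],
    [0,0,0,0,0,0,-0.5],
    [0,0,2,0,0,0,-0.5],
    [0,0,3,0,0,0,-0.5],
    [0,0,3,0,0,0,-0.5],
    [0,0,3,0,0,0,-0.5],
    [0,0,1,0,0,0,-0.5],
    [0,0,0,0,0,0,-0.5]
  ]
}}

```text
clock: 13.85
eef_pos: [535.7, 66.3, 109.0]
tool_rot: [0.81, 0.587, -0.0, -0.0]
wrist_force: [1.0, -0.1, -0.5]
grip_width: 40.8
grip_force: 35.8
```

Call:
{"name": "move_arm", "arguments": {
  "series": [
    [0,0,1.5,0,0,0,-0.5],
    [0,0,1.2,0,0,0,-0.5],
    [0,0,0,0,0,0,0.2],
    [0,0,0,0,0,0,0.4],
    [0,0,-2,0,0,0,0.5],
    [0,0,-3,0,0,0,0.5],
    [0,0,-4,0,0,0,0.6],
    [0,0,-3,0,0,0,0.6],
    [3.4,-1.8,0,0,0,0,0.6],
    [3.4,-1.8,0,0,0,0,0.6],
    [3.4,-1.8,0,0,0,0,0.6],
    [3.4,-1.8,0,0,0,0,0.6],
    [3.2,-1.7,0,0,0,0,0.6],
    [0,0,0,0,0,0,0.6]
  ]
}}

```text
clock: 15.6
eef_pos: [502.1, 258.2, 202.2]
tool_rot: [0.808, 0.589, 0.001, -0.001]
wrist_force: [-0.7, -0.1, 0.5]
grip_width: 68.3
grip_force: 0.0
```

Call:
{"name": "move_arm", "arguments": {
  "series": [
    [0,0,0.5,0,0,0.92,0.6],
    [0,0,0.5,0,0,0.92,0.6],
    [0,0,0.5,0,0,0.92,0.6],
    [0,0,0.5,0,0,0.92,0.6],
    [0,0,0.5,0,0,0.92,0.6],
    [0,0,0.5,0,0,0.92,0.6],
    [0,0,0.5,0,0,0.92,0.6],
    [0,0,0.5,0,0,0.92,0.6],
    [0,0,0.5,0,0,0.92,0.6],
    [0,0,0,0,0,0,0.6],
    [0,0,0,0,0,0,0.6]
  ]
}}

```text
clock: 16.98
eef_pos: [503.7, 253.9, 157.0]
tool_rot: [0.981, 0.193, 0.0, 0.0]
wrist_force: [0.5, 0.8, 0.6]
grip_width: 68.1
grip_force: 0.0
```

```bash
python3 - <<'E'
from station import r
from h import *
s=st(r); to(s,503.5,253.4,32,0.387)
E
```

```text
t 16.98 tcp [503.7 253.9 157. ] psi 0.3892 tilt [ 0. -0.] w 68.1 gf 0.0 F [0.5 0.8 0.6] j7 -1.89
shift cm (tool) [-0.04  0.04 12.5 ]
wz units 0.02
```

Call:
{"name": "move_arm", "arguments": {
  "series": [
    [0,0,2,0,0,0,0.6],
    [0,0,3,0,0,0,0.6],
    [0,0,3,0,0,0,0.6],
    [0,0,3,0,0,0,0.6],
    [0,0,1.5,0,0,0,0.6],
    [0,0,0,0,0,0,0.3],
    [0,0,0,0,0,0,0],
    [0,0,0,0,0,0,-0.5],
    [0,0,0,0,0,0,-0.5],
    [0,0,0,0,0,0,-0.5]
  ],
  "newtons": 25
}}

```text
clock: 18.23
eef_pos: [504.3, 254.8, 33.0]
tool_rot: [0.981, 0.193, 0.001, -0.0]
wrist_force: [0.3, -1.0, 6.2]
grip_width: 40.0
grip_force: 26.7
```

Call:
{"name": "move_arm", "arguments": {
  "series": [
    [0,0,0,0,0,0,0.3],
    [0,0,0,0,0,0,0.7],
    [0,0,0,0,0,0,0.7],
    [0,0,0,0,0,-0.94,0.7],
    [0,0,0,0,0,-0.94,0.7],
    [0,0,0,0,0,-0.94,0.7],
    [0,0,0,0,0,-0.94,0.7],
    [0,0,0,0,0,-0.94,0.7],
    [0,0,0,0,0,-0.94,0.7],
    [0,0,0,0,0,-0.94,0.7],
    [0,0,0,0,0,-0.94,0.7],
    [0,0,0,0,0,-0.94,0.7],
    [0,0,0,0,0,-0.94,0.7],
    [0,0,0,0,0,-0.94,0.7],
    [0,0,0,0,0,-0.94,0.7],
    [0,0,0,0,0,-0.94,0.7],
    [0,0,0,0,0,-0.94,0.7],
    [0,0,0,0,0,-0.92,0.7],
    [0,0,0,0,0,-0.92,0.7]
  ]
}}

```text
clock: 20.6
eef_pos: [503.4, 254.2, 31.7]
tool_rot: [0.556, 0.831, -0.0, -0.0]
wrist_force: [0.7, -0.8, 0.0]
grip_width: 72.6
grip_force: 0.0
```

```bash
python3 - <<'E'
from station import r
from h import *
s=st(r); to(s,503.7,253.9,32,0.389+np.pi/2)
E
```

```text
t 20.6 tcp [503.4 254.2  31.7] psi 1.9614 tilt [-0. -0.] w 72.6 gf 0.0 F [ 0.7 -0.8  0. ] j7 -0.7
shift cm (tool) [-0.04  0.01 -0.03]
wz units 0.02
```

Call:
{"name": "move_arm", "arguments": {
  "series": [
    [0,0,0,0,0,0,0.2],
    [0,0,0,0,0,0,-0.5],
    [0,0,0,0,0,0,-0.5],
    [0,0,0,0,0,0,-0.5],
    [0,0,-1,0,0,0,-0.5],
    [0,0,-3,0,0,0,-0.5],
    [0,0,-3,0,0,0,-0.5],
    [0,0,-3,0,0,0,-0.5],
    [0,0,-3,0,0,0,-0.5],
    [0,0,-3,0,0,0.84,-0.5],
    [0,0,-2.5,0,0,0.84,-0.5],
    [0,0,0,0,0,0.84,-0.5],
    [0,0,0,0,0,0.84,-0.5],
    [0,0,0,0,0,0.84,-0.5],
    [0,0,0,0,0,0.84,-0.5],
    [0,0,0,0,0,0.84,-0.5],
    [0,0,0,0,0,0.88,-0.5],
    [0,0,0,0,0,0,-0.5]
  ],
  "newtons": 50
}}

```text
clock: 22.85
eef_pos: [503.1, 254.4, 217.2]
tool_rot: [0.811, 0.586, -0.0, 0.0]
wrist_force: [-0.2, 0.4, -1.5]
grip_width: 39.5
grip_force: 50.4
```

```bash
sed -i 's/^O=np.array.*;PS/O=np.array([482.9,-258.2]);PS/' h.py && python3 - <<'E'
from station import r
from h import *
s=st(r); to(s,*O,120,PS)
E
```

```text
t 22.85 tcp [503.1 254.4 217.2] psi 1.2513 tilt [ 0. -0.] w 39.5 gf 50.4 F [-0.2  0.4 -1.5] j7 -1.15
shift cm (tool) [-49.3   14.18   9.73]
wz units -0.03
```

Call:
{"name": "move_arm", "arguments": {
  "series": [
    [-2.5,0.7,0,0,0,-0.03,-0.5],
    [-4.5,1.3,0,0,0,0,-0.5],
    [-4.5,1.3,0,0,0,0,-0.5],
    [-4.5,1.3,0,0,0,0,-0.5],
    [-4.5,1.3,0,0,0,0,-0.5],
    [-4.5,1.3,0,0,0,0,-0.5],
    [-4.5,1.3,0,0,0,0,-0.5],
    [-4.5,1.3,0,0,0,0,-0.5],
    [-4.5,1.3,0,0,0,0,-0.5],
    [-4.5,1.3,0,0,0,0,-0.5],
    [-4,1.1,0,0,0,0,-0.5],
    [-2.3,0.65,2,0,0,0,-0.5],
    [0,0,3,0,0,0,-0.5],
    [0,0,3,0,0,0,-0.5],
    [0,0,0,0,0,0,-0.5],
    [0,0,0,0,0,0,-0.5]
  ]
}}

```text
clock: 24.85
eef_pos: [484.6, -257.5, 137.2]
tool_rot: [0.809, 0.587, 0.0, -0.0]
wrist_force: [0.3, 0.8, -0.4]
grip_width: 39.4
grip_force: 50.5
```

```bash
python3 - <<'E'
from station import r
from h import *
s=st(r); to(s,*O,53,PS)
E
```

```text
t 24.85 tcp [ 484.6 -257.5  137.2] psi 1.2552 tilt [0. 0.] w 39.4 gf 50.5 F [ 0.3  0.8 -0.4] j7 -0.17
shift cm (tool) [-0.12 -0.14  8.42]
wz units 0.01
```

Call:
{"name": "move_arm", "arguments": {
  "series": [
    [-0.12,-0.12,2,0,0,0,-0.5],
    [0,0,2,0,0,0,-0.5],
    [0,0,1,0,0,0,-0.5],
    [0,0,0.5,0,0,0,-0.5],
    [0,0,0.5,0,0,0,-0.5],
    [0,0,0.5,0,0,0,-0.5],
    [0,0,0.5,0,0,0,-0.5],
    [0,0,0.4,0,0,0,-0.5]
  ]
}}

```text
clock: 25.85
eef_pos: [482.5, -259.0, 62.6]
tool_rot: [0.81, 0.587, -0.0, 0.0]
wrist_force: [0.1, 1.0, -0.8]
grip_width: 39.2
grip_force: 50.5
```

```bash
python3 - <<'E'
from station import r
from h import *
s=st(r); to(s,*O,53,PS)
E
```

```text
t 25.85 tcp [ 482.5 -259.    62.6] psi 1.2535 tilt [ 0. -0.] w 39.2 gf 50.5 F [ 0.1  1.  -0.8] j7 -0.23
shift cm (tool) [0.09 0.01 0.96]
wz units -0.0
```

Call:
{"name": "move_arm", "arguments": {
  "series": [
    [0,0,0.5,0,0,0,-0.5],
    [0,0,0.4,0,0,0,-0.5],
    [0,0,0,0,0,0,-0.5],
    [0,0,0,0,0,0,0],
    [0,0,0,0,0,0,0.4],
    [0,0,0,0,0,0,0.5],
    [0,0,-3,0,0,0,0.5],
    [0,0,-4,0,0,0,0.5],
    [0,0,-4,0,0,0,0.5],
    [0,0,-3,0,0,0,0.5],
    [0,0,0,0,0,0,0.5]
  ]
}}

```text
clock: 27.22
eef_pos: [483.8, -259.4, 196.3]
tool_rot: [0.81, 0.587, 0.001, 0.002]
wrist_force: [0.2, -0.1, -0.2]
grip_width: 64.1
grip_force: 0.0
```

```bash
python3 - <<'E'
from station import r
from h import *
s=st(r); to(s,490.5,354.6,200)
P=[r.read_camera("top") for _ in range(2)]
cv2.imwrite("pics/top1.png",np.mean([q["img"].astype(float) for q in P],0)[:,:,::-1])
for d in r.look_for("bar_grip",P[0]): print(d["score"],d["box"])
E
```

```text
t 27.23 tcp [ 483.8 -259.4  196.3] psi 1.2535 tilt [ 0.004 -0.002] w 64.1 gf 0.0 F [ 0.2 -0.1 -0.2] j7 -0.13
shift cm (tool) [ 58.54 -18.52  -0.5 ]
0.88 [117.4, 260.4, 221.0, 265.8]
0.25 [292.0, 170.8, 365.2, 256.1][ WARN:0@0.569] global loadsave.cpp:1063 imwrite_ Unsupported depth image for selected encoder is fallbacked to CV_8U.
```

View pics/top1.png

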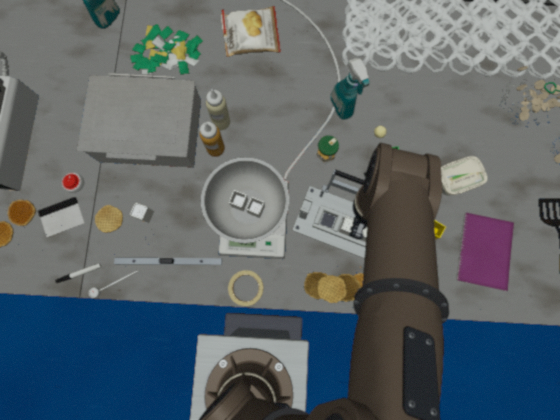

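Both cups stand in the bowl at (239,200) and (257,208). The full cartridge L is untouched at (141,212). The bar was knocked to the right and is now centred near (167,261). Next is cartridge L.

Call:
{"name": "move_arm", "arguments": {
  "series": [
    [2.5,-0.8,0,0,0,0,0.6],
    [4.7,-1.5,0,0,0,0,0.6],
    [4.7,-1.5,0,0,0,0,0.6],
    [4.7,-1.5,0,0,0,0,0.6],
    [4.7,-1.5,0,0,0,0,0.6],
    [4.7,-1.5,0,0,0,0,0.6],
    [4.7,-1.5,0,0,0,0,0.6],
    [4.7,-1.5,0,0,0,0,0.6],
    [4.7,-1.5,0,0,0,0,0.6],
    [4.7,-1.5,0,0,0,0,0.6],
    [4.7,-1.5,0,0,0,0,0.6],
    [4.7,-1.5,0,0,0,0,0.6],
    [4.3,-1.3,0,0,0,0,0.6],
    [0,0,0,0,0,0,0.6]
  ]
}}

```text
clock: 29.12
eef_pos: [486.1, 358.7, 192.3]
tool_rot: [0.808, 0.589, -0.001, -0.001]
wrist_force: [-1.0, -0.4, 0.3]
grip_width: 68.2
grip_force: 0.0
```

Call:
{"name": "move_arm", "arguments": {
  "series": [
    [0,0,0.4,0,0,-0.95,0.6],
    [0,0,0.4,0,0,-0.95,0.6],
    [0,0,0.4,0,0,-0.95,0.6],
    [0,0,0.4,0,0,-0.95,0.6],
    [0,0,0.4,0,0,-0.95,0.6],
    [0,0,0.4,0,0,-0.95,0.6],
    [0,0,0.4,0,0,-0.95,0.6],
    [0,0,0.4,0,0,-0.95,0.6],
    [0,0,0.4,0,0,-0.95,0.6],
    [0,0,0.4,0,0,-0.95,0.6],
    [0,0,0.4,0,0,-0.95,0.6],
    [0,0,0.4,0,0,-0.95,0.6],
    [0,0,0.4,0,0,-0.95,0.6],
    [0,0,0.4,0,0,-0.95,0.6],
    [0,0,0.4,0,0,-0.95,0.6],
    [0,0,0.4,0,0,-0.9,0.6],
    [0,0,0,0,0,0,0.6],
    [0,0,0,0,0,0,0.6]
  ]
}}

```text
clock: 31.38
eef_pos: [488.2, 354.2, 129.4]
tool_rot: [0.151, 0.988, -0.0, -0.0]
wrist_force: [-0.5, -0.1, -0.7]
grip_width: 68.1
grip_force: 0.0
```

```bash
python3 - <<'E'
from station import r
from h import *
s=st(r); to(s,490.5,354.6,32,-0.301+np.pi)
E
```

```text
t 31.38 tcp [488.2 354.2 129.4] psi 2.8377 tilt [-0.001 -0.001] w 68.1 gf 0.0 F [-0.5 -0.1 -0.7] j7 -0.0
shift cm (tool) [-0.21  0.11  9.74]
wz units -0.03
```

Call:
{"name": "move_arm", "arguments": {
  "series": [
    [-0.2,0.1,2,0,0,0,0.6],
    [0,0,3,0,0,0,0.6],
    [0,0,3,0,0,0,0.6],
    [0,0,1.7,0,0,0,0.6],
    [0,0,0,0,0,0,0.3],
    [0,0,0,0,0,0,0],
    [0,0,0,0,0,0,-0.5],
    [0,0,0,0,0,0,-0.5],
    [0,0,0,0,0,0,-0.5]
  ],
  "newtons": 25
}}

```text
clock: 32.5
eef_pos: [491.0, 355.8, 33.9]
tool_rot: [0.15, 0.989, 0.001, 0.001]
wrist_force: [-0.6, -1.3, 6.7]
grip_width: 39.4
grip_force: 26.4
```

Call:
{"name": "move_arm", "arguments": {
  "series": [
    [0,0,0,0,0,0,0.3],
    [0,0,0,0,0,0,0.7],
    [0,0,0,0,0,0,0.7],
    [0,0,0,0,0,0.94,0.7],
    [0,0,0,0,0,0.94,0.7],
    [0,0,0,0,0,0.94,0.7],
    [0,0,0,0,0,0.94,0.7],
    [0,0,0,0,0,0.94,0.7],
    [0,0,0,0,0,0.94,0.7],
    [0,0,0,0,0,0.94,0.7],
    [0,0,0,0,0,0.94,0.7],
    [0,0,0,0,0,0.94,0.7],
    [0,0,0,0,0,0.94,0.7],
    [0,0,0,0,0,0.94,0.7],
    [0,0,0,0,0,0.94,0.7],
    [0,0,0,0,0,0.94,0.7],
    [0,0,0,0,0,0.94,0.7],
    [0,0,0,0,0,0.92,0.7],
    [0,0,0,0,0,0.92,0.7],
    [0,0,0,0,0,0,0.7]
  ]
}}

```text
clock: 35.0
eef_pos: [490.3, 355.3, 32.8]
tool_rot: [0.805, 0.593, -0.0, 0.0]
wrist_force: [-0.1, -0.2, -0.4]
grip_width: 72.6
grip_force: 0.0
```

Call:
{"name": "move_arm", "arguments": {
  "series": [
    [0,0,0,0,0,0,0.2],
    [0,0,0,0,0,0,-0.5],
    [0,0,0,0,0,0,-0.5],
    [0,0,0,0,0,0,-0.5],
    [0,0,-1,0,0,0,-0.5],
    [0,0,-3,0,0,0,-0.5],
    [0,0,-3,0,0,0,-0.5],
    [0,0,-3,0,0,0,-0.5],
    [0,0,-3,0,0,0,-0.5],
    [0,0,-3,0,0,0,-0.5],
    [0,0,-2.5,0,0,0,-0.5],
    [0,0,0,0,0,0,-0.5],
    [0,0,0,0,0,0,-0.5]
  ],
  "newtons": 50
}}

```text
clock: 36.62
eef_pos: [490.1, 354.7, 217.1]
tool_rot: [0.805, 0.593, -0.001, 0.0]
wrist_force: [0.3, 0.5, -1.8]
grip_width: 39.1
grip_force: 50.6
```

```bash
python3 - <<'E'
from station import r
from h import *
s=st(r); to(s,*(O+60*EY),130,PS)
E
```

```text
t 36.62 tcp [490.1 354.7 217.1] psi 1.2694 tilt [-0.001 -0.001] w 39.1 gf 50.6 F [ 0.3  0.5 -1.8] j7 -1.28
shift cm (tool) [-52.73  17.6    8.76]
wz units 0.15
```

Call:
{"name": "move_arm", "arguments": {
  "series": [
    [-2.5,0.8,0,0,0,0,-0.5],
    [-4.6,1.54,0,0,0,0,-0.5],
    [-4.6,1.54,0,0,0,0,-0.5],
    [-4.6,1.54,0,0,0,0,-0.5],
    [-4.6,1.54,0,0,0,0,-0.5],
    [-4.6,1.54,0,0,0,0,-0.5],
    [-4.6,1.54,0,0,0,0,-0.5],
    [-4.6,1.54,0,0,0,0,-0.5],
    [-4.6,1.54,0,0,0,0,-0.5],
    [-4.6,1.54,0,0,0,0,-0.5],
    [-4.6,1.54,0,0,0,0,-0.5],
    [-4.2,1.4,0,0,0,0,-0.5],
    [0,0,2,0,0,0.15,-0.5],
    [0,0,3,0,0,0,-0.5],
    [0,0,3,0,0,0,-0.5],
    [0,0,0,0,0,0,-0.5],
    [0,0,0,0,0,0,-0.5]
  ]
}}

```text
clock: 38.75
eef_pos: [502.3, -200.1, 138.2]
tool_rot: [0.81, 0.587, 0.0, -0.0]
wrist_force: [-0.1, 0.7, 0.2]
grip_width: 39.4
grip_force: 50.6
```

```bash
python3 - <<'E'
from station import r
from h import *
s=st(r); to(s,*(O+60*EY),53,PS)
E
```

```text
t 38.75 tcp [ 502.3 -200.1  138.2] psi 1.2538 tilt [-0.  0.] w 39.4 gf 50.6 F [-0.1  0.7  0.2] j7 -0.27
shift cm (tool) [-0.12 -0.03  8.52]
wz units -0.0
```

Call:
{"name": "move_arm", "arguments": {
  "series": [
    [-0.1,0.05,2,0,0,0,-0.5],
    [0,0,2,0,0,0,-0.5],
    [0,0,1,0,0,0,-0.5],
    [0,0,0.5,0,0,0,-0.5],
    [0,0,0.5,0,0,0,-0.5],
    [0,0,0.5,0,0,0,-0.5],
    [0,0,0.5,0,0,0,-0.5],
    [0,0,0.5,0,0,0,-0.5]
  ]
}}

```text
clock: 39.75
eef_pos: [502.3, -201.4, 62.6]
tool_rot: [0.81, 0.587, 0.0, 0.0]
wrist_force: [-0.8, -0.9, -1.2]
grip_width: 39.2
grip_force: 50.6
```

```bash
python3 - <<'E'
from station import r
from h import *
s=st(r); to(s,*(O+60*EY),53,PS)
E
```

```text
t 39.75 tcp [ 502.3 -201.4   62.6] psi 1.2536 tilt [ 0. -0.] w 39.2 gf 50.6 F [-0.8 -0.9 -1.2] j7 -0.33
shift cm (tool) [-0.   -0.07  0.96]
wz units -0.0
```

Call:
{"name": "move_arm", "arguments": {
  "series": [
    [0,0,0.5,0,0,0,-0.5],
    [0,0,0.4,0,0,0,-0.5],
    [0,0,0,0,0,0,-0.5],
    [0,0,0,0,0,0,0],
    [0,0,0,0,0,0,0.4],
    [0,0,0,0,0,0,0.5],
    [0,0,-3,0,0,0,0.5],
    [0,0,-4,0,0,0,0.5],
    [0,0,-4,0,0,0,0.5],
    [0,-3,-3,0,0,0,0.5],
    [0,-4,-3,0,0,0,0.5],
    [0,-4,-3,0,0,0,0.5],
    [0,0,-3,0,0,0,0.5],
    [0,0,-2,0,0,0,0.5],
    [0,0,0,0,0,0,0.5],
    [0,0,0,0,0,0,0.5]
  ]
}}

```text
clock: 41.75
eef_pos: [397.3, -167.0, 303.0]
tool_rot: [0.81, 0.587, -0.0, -0.0]
wrist_force: [0.1, -0.2, -0.4]
grip_width: 64.0
grip_force: 0.0
```

```bash
python3 - <<'E'
from station import r
from h import *
s=st(r)
P=[r.read_camera("side") for _ in range(3)];p=P[0]
a=np.mean([q["img"].astype(float) for q in P],0)
f=6;u0,v0=235,180
x=cv2.resize(a[180:275,235:330],None,fx=f,fy=f,interpolation=cv2.INTER_CUBIC).clip(0,255)[:,:,::-1].astype(np.uint8).copy()
def line(pts,c,cl=True):
    q=np.array([(pix(p,[*(O+X*EX+Y*EY),Z])-[u0,v0]+.5)*f for X,Y,Z in pts]); cv2.polylines(x,[np.int32(q*16)],cl,c,1,cv2.LINE_AA,4)
for y in(60,0,-60): line([(20,y+20,86),(20,y-20,86),(-20,y-20,86),(-20,y+20,86)],(0,0,255))
line([(90,-98,228),(90,98,228)],(0,255,0),False)
cv2.imwrite("pics/c6.png",x)
q=r.read_camera("top"); c1=lambda X,Y:(285+(X-2.5)/6,165+(Y-2.5)/6)
for z in(222,228): 
    for X,Y in((305,45),(735,200)):
        w=at(q,*c1(X,Y),z)[:2]-O; print(z,np.round([w@EX,w@EY],1))
E
```

```text
t 41.75 tcp [ 397.3 -167.   303. ] psi 1.2536 tilt [-0.001  0.   ] w 64.0 gf 0.0 F [ 0.1 -0.2 -0.4] j7 -0.1
222 [82.8 93.7]
222 [ 85.  -97.3]
228 [80.7 93.9]
228 [ 82.9 -96. ]
```

View pics/c6.png

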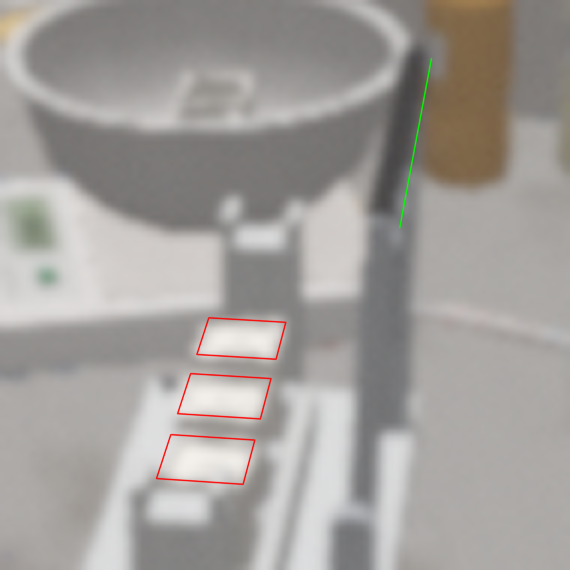

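All three cradles show white full tops inside the red outlines at (241,340), (225,397) and (206,460). The handle centre is near (405,130), which gives station x about 82 mm and z about 229 mm. Next I go over the handle.

Call:
{"name": "move_arm", "arguments": {
  "series": [
    [-1.5,4.8,0,0,0,0,0],
    [-1.5,4.8,0,0,0,0,0],
    [-1.5,4.8,0,0,0,0,0],
    [-1.5,4.8,0,0,0,0,0],
    [0,0,2,0,0,0,0],
    [0,0,1,0,0,0,0],
    [0,0,0,0,0,0,0]
  ],
  "newtons": 30
}}

```text
clock: 42.82
eef_pos: [560.6, -283.5, 272.9]
tool_rot: [0.81, 0.587, -0.001, -0.001]
wrist_force: [0.2, 0.2, -0.0]
grip_width: 42.4
grip_force: 0.0
```

```bash
python3 - <<'E'
from station import r
from h import *
s=st(r); to(s,*(O+82*EX),211,PS)
f=np.linspace(1.64,0.02,28)
x=72-147*np.cos(f);z=82+147*np.sin(f)
print(np.round(np.c_[np.diff(x),-np.diff(z)]/10,2).tolist())
E
```

```text
t 42.83 tcp [ 560.6 -283.5  272.9] psi 1.2541 tilt [-0.002  0.001] w 42.4 gf 0.0 F [ 0.2  0.2 -0. ] j7 -0.11
shift cm (tool) [-0.02  0.04  6.19]
wz units 0.0
[[-0.88, -0.03], [-0.88, 0.02], [-0.88, 0.07], [-0.87, 0.12], [-0.86, 0.18], [-0.85, 0.23], [-0.84, 0.28], [-0.82, 0.33], [-0.8, 0.38], [-0.77, 0.42], [-0.75, 0.47], [-0.72, 0.51], [-0.69, 0.56], [-0.65, 0.6], [-0.61, 0.63], [-0.57, 0.67], [-0.53, 0.7], [-0.49, 0.73], [-0.45, 0.76], [-0.4, 0.79], [-0.35, 0.81], [-0.3, 0.83], [-0.25, 0.85], [-0.2, 0.86], [-0.15, 0.87], [-0.1, 0.88], [-0.04, 0.88]]
```

Call:
{"name": "move_arm", "arguments": {
  "series": [
    [0,0,2.5,0,0,0,0],
    [0,0,2.5,0,0,0,0],
    [0,0,1.2,0,0,0,0],
    [0,0,0,0,0,0,0],
    [0,0,0,0,0,0,-0.4],
    [0,0,0,0,0,0,-0.9],
    [0,0,0,0,0,0,-0.9],
    [0,0,0,0,0,0,-0.9]
  ]
}}

```text
clock: 43.82
eef_pos: [562.1, -284.1, 213.1]
tool_rot: [0.81, 0.587, 0.001, 0.001]
wrist_force: [-0.5, 0.4, 5.5]
grip_width: 13.1
grip_force: 29.3
```

```bash
python3 - <<'E'
from station import r
from h import *
s=st(r); w=s["eef_pos"][:2]-O; print(w@EX,w@EY)
E
```

```text
t 43.83 tcp [ 562.1 -284.1  213.1] psi 1.2536 tilt [ 0.002 -0.001] w 13.1 gf 29.3 F [-0.5  0.4  5.5] j7 -0.13
83.3158441371287 0.040066281266883594
```

Call:
{"name": "move_arm", "arguments": {
  "series": [
    [0,-0.5,0,0,0,0,-0.9],
    [0,-0.88,-0.03,0,0,0,-0.9],
    [0,-0.88,0.02,0,0,0,-0.9],
    [0,-0.88,0.07,0,0,0,-0.9],
    [0,-0.87,0.12,0,0,0,-0.9],
    [0,-0.86,0.18,0,0,0,-0.9],
    [0,-0.85,0.23,0,0,0,-0.9],
    [0,-0.84,0.28,0,0,0,-0.9],
    [0,-0.82,0.33,0,0,0,-0.9],
    [0,-0.8,0.38,0,0,0,-0.9],
    [0,-0.77,0.42,0,0,0,-0.9],
    [0,-0.75,0.47,0,0,0,-0.9],
    [0,-0.72,0.51,0,0,0,-0.9],
    [0,-0.69,0.56,0,0,0,-0.9],
    [0,-0.65,0.6,0,0,0,-0.9],
    [0,0,0,0,0,0,-0.9]
  ]
}}

```text
clock: 45.82
eef_pos: [449.6, -247.2, 169.7]
tool_rot: [0.81, 0.587, 0.0, 0.0]
wrist_force: [6.6, -1.7, -5.3]
grip_width: 12.5
grip_force: 29.3
```

```bash
python3 - <<'E'
from station import r
from h import *
s=st(r); w=s["eef_pos"][:2]-O; X=w@EX;Z=s["eef_pos"][2]; print(X,w@EY,"radius if handle tcp+17",np.hypot(X-72,Z+17-82),np.arctan2(Z+17-82,72-X))
E
```

```text
t 45.83 tcp [ 449.6 -247.2  169.7] psi 1.2537 tilt [0. 0.] w 12.5 gf 29.3 F [ 6.6 -1.7 -5.3] j7 -0.12
-35.1242701352756 0.09763422400954745 radius if handle tcp+17 149.78745478040594 0.7739216156908069
```

Call:
{"name": "move_arm", "arguments": {
  "series": [
    [0,-0.4,0.63,0,0,0,-0.9],
    [0,-0.5,0.67,0,0,0,-0.9],
    [0,-0.5,0.7,0,0,0,-0.9],
    [0,-0.49,0.73,0,0,0,-0.9],
    [0,-0.45,0.76,0,0,0,-0.9],
    [0,-0.4,0.79,0,0,0,-0.9],
    [0,-0.35,0.81,0,0,0,-0.9],
    [0,-0.3,0.83,0,0,0,-0.9],
    [0,-0.25,0.85,0,0,0,-0.9],
    [0,-0.2,0.86,0,0,0,-0.9],
    [0,-0.1,0.87,0,0,0,-0.9],
    [0,0,0,0,0,0,-0.9]
  ]
}}

```text
clock: 47.32
eef_pos: [414.4, -235.6, 85.3]
tool_rot: [0.81, 0.587, 0.001, 0.002]
wrist_force: [10.7, -4.3, -5.6]
grip_width: 12.4
grip_force: 29.2
```

```bash
python3 - <<'E'
from station import r
from h import *
s=st(r); w=s["eef_pos"][:2]-O; X=w@EX;Z=s["eef_pos"][2]; print(X,w@EY,"radius if handle tcp+17",np.hypot(X-72,Z+17-82),np.arctan2(Z+17-82,72-X))
E
```

```text
t 47.33 tcp [ 414.4 -235.6   85.3] psi 1.2539 tilt [ 0.004 -0.001] w 12.4 gf 29.2 F [10.7 -4.3 -5.6] j7 -0.19
-72.11001257455887 0.11779020450003863 radius if handle tcp+17 145.53448845036516 0.14002786213922275
```

Call:
{"name": "move_arm", "arguments": {
  "series": [
    [0,-0.05,0.6,0,0,0,-0.9],
    [0,-0.05,0.5,0,0,0,-0.9],
    [0,0,0.4,0,0,0,-0.9],
    [0,0,0.4,0,0,0,-0.9],
    [0,0,0,0,0,0,-0.9]
  ],
  "newtons": 60
}}

```text
clock: 47.95
eef_pos: [414.2, -235.9, 71.3]
tool_rot: [0.81, 0.587, 0.001, 0.004]
wrist_force: [-11.0, 3.8, 76.3]
grip_width: 11.7
grip_force: 73.3
```

```bash
python3 - <<'E'
from station import r
from h import *
s=st(r); w=s["eef_pos"][:2]-O; X=w@EX;Z=s["eef_pos"][2]; print(X,w@EY,"radius if handle tcp+17",np.hypot(X-72,Z+17-82),np.arctan2(Z+17-82,72-X))
E
```

```text
t 47.95 tcp [ 414.2 -235.9   71.3] psi 1.2537 tilt [ 0.006 -0.005] w 11.7 gf 73.3 F [-11.    3.8  76.3] j7 -0.21
-72.25892387341466 -0.23512805453899657 radius if handle tcp+17 144.39780255219074 0.04386188661509168
```

Call:
{"name": "move_arm", "arguments": {
  "series": [
    [0,0,-0.4,0,0,0,-0.9],
    [0,0,0,0,0,0,-0.9]
  ],
  "newtons": 25
}}

```text
clock: 48.2
eef_pos: [414.0, -235.8, 72.1]
tool_rot: [0.81, 0.587, 0.001, 0.003]
wrist_force: [5.5, -2.8, 18.4]
grip_width: 11.5
grip_force: 67.1
```

Call:
{"name": "move_arm", "arguments": {
  "series": [
    [0,0,0,0,0,0,-0.3],
    [0,0,0,0,0,0,0],
    [0,0,0,0,0,0,0],
    [0,0,-2,0,0,0,0],
    [0,0,-3,0,0,0,0],
    [0,0,-4,0,0,0,0],
    [0,-2,-4,0,0,0,0],
    [0,-2,-4,0,0,0,0],
    [0,-2,0,0,0,0,0],
    [0,0,0,0,0,0,0]
  ]
}}

```text
clock: 49.45
eef_pos: [352.8, -215.7, 240.3]
tool_rot: [0.81, 0.586, -0.001, -0.0]
wrist_force: [-0.2, -0.0, -0.6]
grip_width: 42.6
grip_force: 0.0
```

```bash
python3 - <<'E'
from station import r
from h import *
s=st(r)
P=[r.read_camera("side") for _ in range(3)];p=P[0]
a=np.mean([q["img"].astype(float) for q in P],0)
f=6;u0,v0=235,205
x=cv2.resize(a[205:305,235:335],None,fx=f,fy=f,interpolation=cv2.INTER_CUBIC).clip(0,255)[:,:,::-1].astype(np.uint8).copy()
def line(pts,c,cl=True):
    q=np.array([(pix(p,[*(O+X*EX+Y*EY),Z])-[u0,v0]+.5)*f for X,Y,Z in pts]); cv2.polylines(x,[np.int32(q*16)],cl,c,1,cv2.LINE_AA,4)
line([(16,93,88),(16,-93,88),(-16,-93,88),(-16,93,88)],(0,0,255))
line([(-75,98,85),(-75,-98,85)],(0,255,0),False)
cv2.imwrite("pics/c7.png",x)
q=r.read_camera("top")
for d in r.regions_of("bar_grip",q)[:1]:
    m=d["pixels"].astype(np.uint8); rc=cv2.minAreaRect(cv2.findNonZero(m)); b=cv2.boxPoints(rc)
    W=[at(q,u,v,12)[:2] for u,v in b]; e=W[1]-W[0];g=W[2]-W[1]
    print(d["score"],rc,np.mean(W,0),np.hypot(*e),np.hypot(*g),np.arctan2(e[1],e[0]),np.arctan2(g[1],g[0]))
cv2.imwrite("pics/c8.png",cv2.resize(q["img"][240:285,95:235,::-1],None,fx=5.5,fy=5.5,interpolation=cv2.INTER_CUBIC))
E
```

```text
t 49.45 tcp [ 352.8 -215.7  240.3] psi 1.2528 tilt [-0.001 -0.001] w 42.6 gf 0.0 F [-0.2 -0.  -0.6] j7 0.03
0.72 ((347.17889404296875, 222.986572265625), (99.76708984375, 55.91421127319336), 19.212671279907227) [ 499.08271363 -261.03568421] 174.75261460637802 303.8048031113987 -0.2805270129670982 -1.8619505224929114
```

View pics/c7.png

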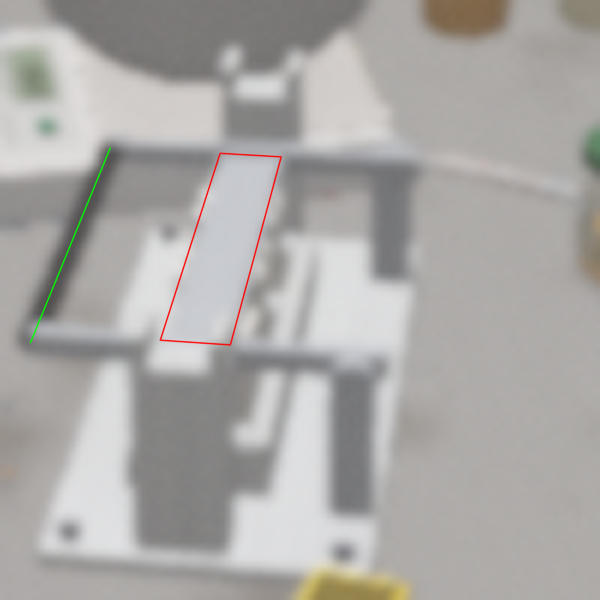

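View pics/c8.png

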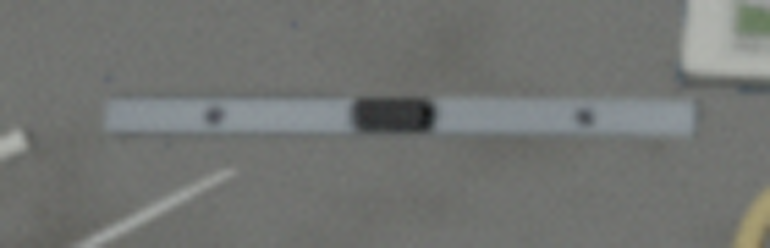

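The clamp plate fills its shut outline (red, around (220,250)) and the handle lies on the green line. In the top crop the bar runs from (105,116) to (695,118), with its grip block at (395,115). Next I compute the bar pose.

```bash
python3 - <<'E'
from station import r
from h import *
s=st(r);q=r.read_camera("top")
g=lambda x,y:(95+(x-2.25)/5.5,240+(y-2.25)/5.5)
a=at(q,*g(105,116),12);b=at(q,*g(695,118),12);c=at(q,*g(394,114.5),36)
print(a,b,np.hypot(*(a-b)[:2]),"mid",(a+b)/2,"blk",c,"yaw y",np.arctan2(*(a-b)[1::-1]))
psi=np.arctan2(*(a-b)[1::-1]); m=(a+b)[:2]/2*.5+c[:2]*.5
print(m,psi); to(s,*m,120,psi)
for d in r.look_for("bar_grip",q): print(d["score"],d["box"])
E
```

```text
t 49.7 tcp [ 354.6 -215.9  239.9] psi 1.254 tilt [-0.001  0.001] w 42.7 gf 0.0 F [0.  0.5 0.4] j7 0.03
[344.74827608 428.04994439  12.        ] [361.7310773  109.91911923  12.        ] 318.5837997420565 mid [353.23967669 268.98453181  12.        ] blk [353.12371291 265.28612346  36.        ] yaw y 1.6241287773031086
[353.1816948  267.13532763] 1.6241287773031086
shift cm (tool) [ 45.85 -15.18  12.03]
wz units -3.53
0.77 [113.4, 260.0, 222.0, 265.2]
0.46 [292.6, 185.6, 398.9, 252.2]
```

Call:
{"name": "move_arm", "arguments": {
  "series": [
    [2.3,0.2,0,0,0,0,0],
    [4,0.2,0,0,0,0,0],
    [4,0.2,0,0,0,0,0],
    [4,0.2,0,0,0,0,0],
    [4,0.2,0,0,0,0,0],
    [4,0.2,0,0,0,0,0],
    [4,0.2,0,0,0,0,0],
    [3.25,-2.75,0,0,0,0,0],
    [3.25,-2.75,0,0,0,0,0],
    [3.25,-2.75,0,0,0,0,0],
    [3.25,-2.75,0,0,0,0,0],
    [3.25,-2.75,0,0,0,0,0],
    [3.25,-2.75,0,0,0,0,0],
    [0,0,3,0,0,-0.88,0],
    [0,0,3,0,0,-0.88,0],
    [0,0,3,0,0,-0.88,0],
    [0,0,3,0,0,-0.88,0],
    [0,0,0,0,0,0,0],
    [0,0,0,0,0,0,0]
  ]
}}

```text
clock: 52.18
eef_pos: [353.9, 266.9, 121.1]
tool_rot: [0.689, 0.724, 0.0, -0.0]
wrist_force: [-0.4, -0.1, 0.6]
grip_width: 42.5
grip_force: 0.0
```

```bash
python3 - <<'E'
from station import r
from h import *
s=st(r); to(s,353.2,267.1,20,1.624)
E
```

```text
t 52.17 tcp [353.9 266.9 121.1] psi 1.6204 tilt [0.    0.001] w 42.5 gf 0.0 F [-0.4 -0.1  0.6] j7 -1.16
shift cm (tool) [ 1.000e-02 -7.000e-02  1.011e+01]
wz units -0.03
```

Call:
{"name": "move_arm", "arguments": {
  "series": [
    [0,-0.07,3,0,0,-0.03,0],
    [0,0,3,0,0,0,0],
    [0,0,3,0,0,0,0],
    [0,0,1.3,0,0,0,0],
    [0,0,0,0,0,0,-0.2],
    [0,0,0,0,0,0,-0.9],
    [0,0,0,0,0,0,-0.9],
    [0,0,0,0,0,0,-0.9],
    [0,0,0,0,0,0,-0.9]
  ],
  "newtons": 60
}}

```text
clock: 53.3
eef_pos: [353.9, 267.0, 18.7]
tool_rot: [0.688, 0.726, 0.001, 0.0]
wrist_force: [-0.3, -0.8, 7.1]
grip_width: 14.8
grip_force: 58.9
```

```bash
python3 - <<'E'
from station import r
from h import *
s=st(r)
E
```

```text
t 53.3 tcp [353.9 267.   18.7] psi 1.6249 tilt [0.002 0.001] w 14.8 gf 58.9 F [-0.3 -0.8  7.1] j7 -1.36
```

Call:
{"name": "move_arm", "arguments": {
  "series": [
    [0,0,-1,0,0,0,-0.9],
    [0,0,-2.5,0,0,0,-0.9],
    [0,0,-3,0,0,0,-0.9],
    [0,0,-3,0,0,0,-0.9],
    [0,0,-3,0,0,0,-0.9],
    [0,0,-3,0,0,0,-0.9],
    [0,0,-3,0,0,0,-0.9],
    [0,0,-3,0,0,0.5,-0.9],
    [0,0,-1.5,0,0,0.6,-0.9],
    [0,0,0,0,0,0.6,-0.9],
    [0,0,0,0,0,0.6,-0.9],
    [0,0,0,0,0,0.6,-0.9],
    [0,0,0,0,0,0.6,-0.9],
    [0,0,0,0,0,0,-0.9],
    [0,0,0,0,0,0,-0.9]
  ]
}}

```text
clock: 55.18
eef_pos: [352.7, 266.1, 247.3]
tool_rot: [0.808, 0.589, -0.0, 0.0]
wrist_force: [-0.7, 0.0, -3.5]
grip_width: 14.5
grip_force: 59.1
```

```bash
python3 - <<'E'
from station import r
from h import *
s=st(r); to(s,*O,180,PS)
E
```

```text
t 55.17 tcp [352.7 266.1 247.3] psi 1.2599 tilt [-0. -0.] w 14.5 gf 59.1 F [-0.7  0.  -3.5] j7 -1.29
shift cm (tool) [-45.93  28.44   6.74]
wz units 0.06
```

Call:
{"name": "move_arm", "arguments": {
  "series": [
    [-2,1.2,0,0,0,0,-0.9],
    [-3.6,2.25,0,0,0,0,-0.9],
    [-3.6,2.25,0,0,0,0,-0.9],
    [-3.6,2.25,0,0,0,0,-0.9],
    [-3.6,2.25,0,0,0,0,-0.9],
    [-3.6,2.25,0,0,0,0,-0.9],
    [-3.6,2.25,0,0,0,0,-0.9],
    [-3.6,2.25,0,0,0,0,-0.9],
    [-3.6,2.25,0,0,0,0,-0.9],
    [-3.6,2.25,0,0,0,0,-0.9],
    [-3.6,2.25,0,0,0,0,-0.9],
    [-3.6,2.2,0,0,0,0,-0.9],
    [-3,1.8,0,0,0,0,-0.9],
    [-1.4,0.8,0,0,0,0.06,-0.9],
    [0,0,2,0,0,0,-0.9],
    [0,0,2.5,0,0,0,-0.9],
    [0,0,2,0,0,0,-0.9],
    [0,0,0,0,0,0,-0.9],
    [0,0,0,0,0,0,-0.9]
  ]
}}

```text
clock: 57.55
eef_pos: [483.6, -258.6, 183.3]
tool_rot: [0.81, 0.586, 0.0, 0.0]
wrist_force: [-0.4, -0.8, -3.1]
grip_width: 14.7
grip_force: 59.0
```

```bash
python3 - <<'E'
from station import r
from h import *
s=st(r); to(s,*O,127,PS)
P=[r.read_camera("side") for _ in range(3)];p=P[0]
a=np.mean([q["img"].astype(float) for q in P],0)
f=5;u0,v0=225,175
x=cv2.resize(a[175:295,225:345],None,fx=f,fy=f,interpolation=cv2.INTER_CUBIC).clip(0,255)[:,:,::-1].astype(np.uint8).copy()
def line(pts,c,cl=True):
    q=np.array([(pix(p,[*(O+X*EX+Y*EY),Z])-[u0,v0]+.5)*f for X,Y,Z in pts]); cv2.polylines(x,[np.int32(q*16)],cl,c,1,cv2.LINE_AA,4)
d=s["eef_pos"]; w=d[:2]-O; X,Y=w@EX,w@EY; z=d[2]-18.7+14
line([(X+10,Y+160,z),(X+10,Y-160,z),(X-10,Y-160,z),(X-10,Y+160,z)],(0,0,255))
line([(-75,98,85),(-75,-98,85)],(0,255,0),False)
cv2.imwrite("pics/c9.png",x)
E
```

```text
t 57.55 tcp [ 483.6 -258.6  183.3] psi 1.2534 tilt [ 0.001 -0.   ] w 14.7 gf 59.0 F [-0.4 -0.8 -3.1] j7 -0.16
shift cm (tool) [ 0.01 -0.08  5.63]
wz units -0.01
```

View pics/c9.png

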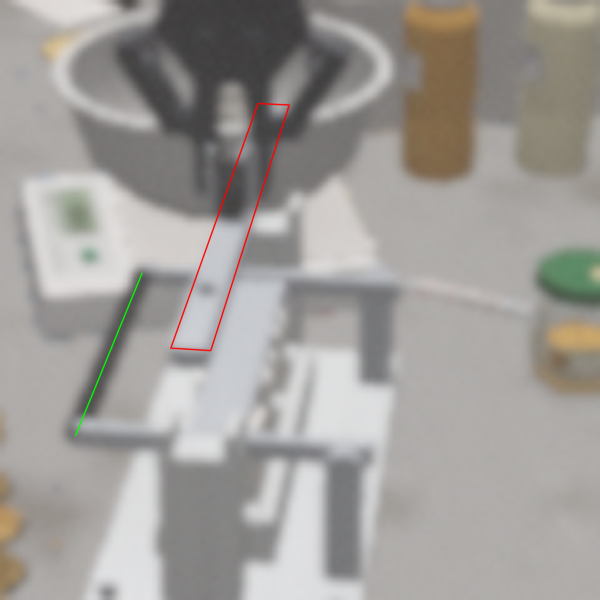

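The held bar matches its predicted outline (red, near end at (190,348)) and is level and aligned. I lower it now.

Call:
{"name": "move_arm", "arguments": {
  "series": [
    [0,-0.06,2,0,0,0,-0.9],
    [0,0,1.5,0,0,0,-0.9],
    [0,0,0.5,0,0,0,-0.9],
    [0,0,0.5,0,0,0,-0.9],
    [0,0,0.5,0,0,0,-0.9],
    [0,0,0,0,0,0,-0.9]
  ]
}}

```text
clock: 58.45
eef_pos: [482.4, -258.8, 132.2]
tool_rot: [0.81, 0.586, -0.0, -0.0]
wrist_force: [-1.0, 0.2, -2.6]
grip_width: 14.4
grip_force: 59.1
```

```bash
python3 - <<'E'
from station import r
from h import *
s=st(r); to(s,*O,127,PS)
E
```

```text
t 58.45 tcp [ 482.4 -258.8  132.2] psi 1.2526 tilt [-0.  0.] w 14.4 gf 59.1 F [-1.   0.2 -2.6] j7 -0.2
shift cm (tool) [0.08 0.03 0.52]
wz units -0.01
```

Call:
{"name": "move_arm", "arguments": {
  "series": [
    [0,0,0.3,0,0,0,-0.9],
    [0,0,0.2,0,0,0,-0.9],
    [0,0,0,0,0,0,-0.9],
    [0,0,0,0,0,0,-0.5],
    [0,0,0,0,0,0,0],
    [0,0,0,0,0,0,0],
    [0,0,-2,0,0,0,0],
    [0,0,-3,0,0,0,0],
    [0,-1,-4,0,0,0,0],
    [0,-4,-3,0,0,0,0],
    [0,-4,-3,0,0,0,0],
    [0,-3,-2,0,0,0,0],
    [0,0,0,0,0,0,0],
    [0,0,0,0,0,0,0]
  ]
}}

```text
clock: 60.2
eef_pos: [368.8, -221.6, 297.3]
tool_rot: [0.81, 0.586, 0.0, 0.0]
wrist_force: [-0.2, -0.4, 0.2]
grip_width: 42.2
grip_force: 0.0
```

```bash
python3 - <<'E'
from station import r
from h import *
s=st(r)
P=[r.read_camera("side") for _ in range(3)];p=P[0]
a=np.mean([q["img"].astype(float) for q in P],0)
f=5;u0,v0=225,175
x=cv2.resize(a[175:295,225:345],None,fx=f,fy=f,interpolation=cv2.INTER_CUBIC).clip(0,255)[:,:,::-1].astype(np.uint8).copy()
def line(pts,c,cl=True):
    q=np.array([(pix(p,[*(O+X*EX+Y*EY),Z])-[u0,v0]+.5)*f for X,Y,Z in pts]); cv2.polylines(x,[np.int32(q*16)],cl,c,1,cv2.LINE_AA,4)
line([(10,160,122),(10,-160,122),(-10,-160,122),(-10,160,122)],(0,0,255))
line([(8,20,146),(8,-20,146),(-8,-20,146),(-8,20,146)],(255,0,0))
line([(-75,98,85),(-75,-98,85)],(0,255,0),False)
cv2.imwrite("pics/c10.png",x)
E
```

```text
t 60.2 tcp [ 368.8 -221.6  297.3] psi 1.2523 tilt [ 0.001 -0.001] w 42.2 gf 0.0 F [-0.2 -0.4  0.2] j7 0.03
```

View pics/c10.png

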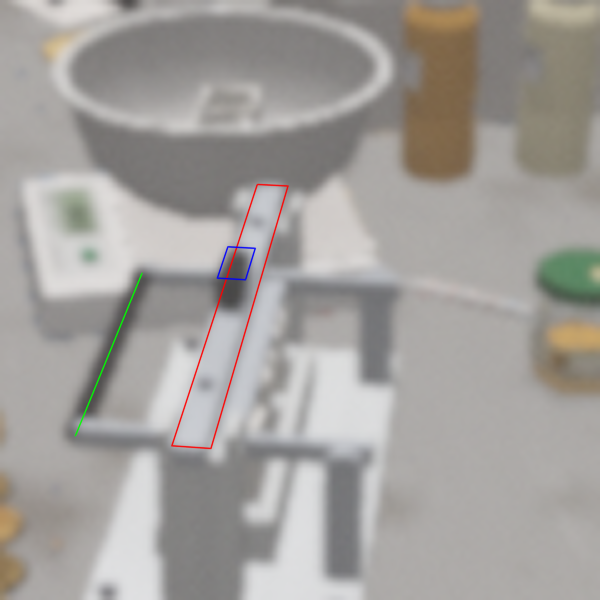

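The bar lies in both saddles (outline from (272,185) to (190,447)) with the grip block centred near (237,263). The clamp is shut, and the cups are in the bowl. I hand in now.

```bash
python3 -c "
from station import r
print(r.finish_job())"
```

```text
the job is handed in; nothing more can be done
None
```

I handed the job in at about 60 s: both spent cartridges are in the bowl, all three cradles hold full ones, the clamp is pressed shut and the bar lies in both saddles. The pictures showed no fault, but `r.finish_job()` gave no verdict.

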